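Select the pinned gear on a gearbox top cover

TASK

The gearbox top cover on the bench is to be tested in one gear: the big-headed marking pin that stands on the gate plate shows which corner slot. With closed fingertips or the outside of a finger, push the gear lever along its middle slot to neutral, sideways across the neutral channel, and then fully home in the corner slot beside the pin, and leave it there. Only push the lever, without ramming it against the gate; never take it between the fingers, and leave the other things on the bench where they are.

Things in the scene. Friction and masses are not known exactly. Their poses are not given: they have to be found in the camera images.
- gearbox_cover: Fixed cast-aluminium gearbox top cover: flange 200 x 180 mm, 16 mm thick, with a tower 146 x 136 mm (x by y) that carries the steel gate plate; plate top 103 mm above the bench. Origin: centre of the underside, on the bench. x runs along the slots (fore-aft), y across them, z up; turned up to 0.55 rad about z.
- gate_plate: Steel plate, 6 mm thick, origin at its centre, axes as the cover's. Three fore-aft slots 12 mm wide, at y = -24, 0 and +24 mm, joined at x = 0 by a cross (neutral) channel 14 mm wide. At plate height the stem's axis can go to x = -24 and +24 mm, where the slot ends stop it. The metal between slots has rounded ends at neutral, which help the stem in.
- gear_lever: Gear lever: 9 mm steel stem, 34 mm black ball knob, tilting about a pivot 20 mm above the bench, 80 mm below the middle of the gate plate. Origin at the pivot, z along the stem to the knob. Starts in the middle slot, anywhere between its ends. No spring: it stays where left; 3 to 4 N sideways at the knob moves it (0.5 N m of friction on each joint).
- knob (a point): Centre of the ball knob (34 mm diameter), 160 mm from the pivot: 180 mm above the bench when the lever is upright, about 12 mm lower in a corner slot. The knob swings twice as far as the stem does in the gate: about 45 mm each way along the slots, and about 44 mm to either side for the outer slots.
- shift (a joint): Fore-aft tilt of the lever, rad: 0 = neutral, positive = knob towards the cover's +x. The slot's end stops it at about +0.29 or -0.29 in the middle slot, +0.28 or -0.28 in an outer slot. The lever can cross sideways only when this is within about 0.03 of 0.
- cross (a joint): Sideways tilt of the lever, rad: 0 = middle slot, positive = knob towards the cover's +y. About +0.29 or -0.29 (0.31 against the side) in the outer slots.
- pin: Marking pin: fixed steel thumb pin, round head 20 mm across, 24 mm tall, on the gate plate outside one of the four corner slots: at x = +30 or -30, y = +48 or -48 mm in the cover's frame; the signs of x and y tell the slot. The other three such places have flat screw heads, 10 mm across, 2.5 mm high. Origin: centre of its underside, on the plate.
- socket: Loose steel socket, 24 mm across, 30 mm tall, standing on the cover's flange, on its -x side. Bystander. Origin: centre of its underside.
- bearing_race: Loose steel bearing race, 64 mm across, 16 mm high, lying on the bench at the cover's +y side. Bystander. Origin: centre of its underside.
- wrench: Loose 190 mm wrench lying on the bench at the cover's -y side. Bystander.
- gear: Loose dark steel gear blank, 76 mm across, 34 mm high. Bystander. Origin: centre of its underside.
- oil_bottle: Loose white plastic bottle, 64 mm across, 170 mm tall. Bystander. Origin: centre of its underside.
- yellow_bin: Loose yellow plastic parts bin, 150 x 110 x 70 mm. Bystander. Origin: centre of its underside.
- mug: Loose white mug, 80 mm across, 90 mm tall. Bystander. Origin: centre of its underside.

How it is judged:
At the end, for the whole second after the job is handed in: The lever rests, still, in the corner slot beside the marking pin: tilted at least 0.25 rad sideways and at least 0.25 rad along the slot towards the pin's corner (fully home is about 0.28; 0.25 is some 5 mm short at the knob) (((x of pin in the frame of gearbox_cover above 0 m and y of pin in the frame of gearbox_cover above 0 m and value of joint each of shift, cross above 0.25 rad) or (x of pin in the frame of gearbox_cover above 0 m and y of pin in the frame of gearbox_cover below 0 m and value of joint shift above 0.25 rad and value of joint cross below -0.25 rad) or (x of pin in the frame of gearbox_cover below 0 m and y of pin in the frame of gearbox_cover above 0 m and value of joint shift below -0.25 rad and value of joint cross above 0.25 rad) or (x of pin in the frame of gearbox_cover below 0 m and y of pin in the frame of gearbox_cover below 0 m and value of joint each of shift, cross below -0.25 rad)) and velocity of joint shift between -0.05 and 0.05 rad/s and velocity of joint cross between -0.05 and 0.05 rad/s); the robot touches nothing.
It fails at once if the lever is taken between the fingers (x of the grasp point in the frame of gear_lever between -0.011 and 0.011 m and y of the grasp point in the frame of gear_lever between -0.011 and 0.011 m and z of the grasp point in the frame of gear_lever below 0.175 m and contact force between the fingers and gear_lever above 0.3 N).
It fails at once if the lever is rammed or forced (over 40 N) (contact force between any of the fingers, the arm and gear_lever above 40 N).
It fails at once if a bystander is moved by more than 20 mm or lifted (distance of any of socket, bearing_race, wrench, gear, oil_bottle, yellow_bin, mug from where it was at the start of the episode above 0.02 m).
It also fails if it takes over 51 s, if anything falls off the work surface, if the arm or the gripper's body presses on something with over 40 N, if the wrist force passes 120 N, or if a joint passes its speed limit or range.

ROBOT

A 6-joint arm with a two-finger parallel gripper is mounted at the origin on the work surface. World frame = base frame: x ahead of the robot, y to its left, z up, the work surface at z = 0. Lengths are in m, angles in rad, forces in N, time in s.
With the tool pointing down it reaches from about 0.325 to 0.85 m from the base axis. Payload 4.4 kg.
Tool frame: the origin (TCP) lies at the very end of the fingers, on their centre line; the grasp point (between the pads) lies tcp_to_grasp behind it (tcp_to_grasp is the distance from the TCP to the grasp point, in m); z points along the fingers, y is the line along which they close (so a half turn about z gives the same grasp; the last joint's range is limited). The gripper opens to 94 mm and grips with 3 to 60 N. Pads are 16 mm wide; open, the fingers measure 119 mm over their backs; the gripper's body (75 mm by 177 mm) begins 78 mm behind the grasp point.
Start: joints at [1.097, 0.207, 1.542, -0, 1.393, -0.15], TCP at [0.182, 0.545, 0.205] pointing down, gripper open.
Joint ranges: [-2.73, 2.73], [-0.86, 2.22], [0.23, 2.46], [-1.11, 4.25], [0.08, 2.63], [-2.82, 2.82]. Speed limits (rad/s): [2.79, 2.79, 3.14, 3.14, 3.14, 3.14].

INTERFACE

Orientations are given as a 3x3 rotation matrix whose columns are the frame's x, y, z axes.
In Python, from bench import * gives the robot as it stands. The module is installed in compiled form; this text tells all that it offers. Calls block until the motion is done:
- movep(position, orientation): joint-space move of the TCP to a pose.
- move_straight(position, speed=0.15, rot=None, stop_force=None): straight line of the TCP; rot=None keeps the orientation; speed is the mean speed in m/s. With stop_force (N) it stops when the force on the tool has changed by that much, and returns True; else False.
- goto_joints(angles): joint-space move.
- open_gripper() and close_gripper(): open the fingers fully, or close them until they stop; the grip force is fixed at half the most.
- sleep(seconds).
- solve_ik(position, orientation): joint angles nearest the present ones, or None.
- sense(): the state.
- read_camera(name): name is "side" or "top"; returns the picture (384x512x3 uint8, red, green, blue); there is no depth.
- get_calibration(name): a dict with "intrinsics" (3x3 intrinsics, pixels), "dist" ([k1, k2, p1, p2, k3] as OpenCV has them; the pictures are not rectified), "R" (3x3) and "t" (3): a world point X has camera coordinates R X + t. Camera axes: x right, y down, z forward; pixel columns grow to the right and rows downward; lengths in m; the calibration is good to about 2 mm. A picture is of the moment at which its call begins. get_calibration takes no time and is no camera call.
A pose or a line that the arm cannot do raises PlanningError and nothing moves.
- close_job(): hands the job in; it is judged then, once.
The state is a dict: "time": time; "joint_positions": joint angles; "joint_vel": joint speeds; "effort": joint torques, N m; "position": TCP position; "tool_rot": TCP orientation; "contact_force": force on the tool from outside, world axes, zero at the start; "ft_torque": the same for the moment, N m; "width": finger opening in m; "grip_force": force on a finger pad.
Only numpy, scipy, OpenCV 4.12 (cv2) and the standard library are available. Lean on these libraries where they do the work, as an engineer would, in place of code of your own. Each camera call takes 0.05 s, during which the arm holds its last target. There are 200 camera calls.

## Working session

There is one attempt and no reset: what is moved stays moved. The work goes in short steps, each a Python script; the robot and the scene stay as the last script left them, time stands still between calls to the robot, and variables do not carry over. Pictures are saved under pics/ and viewed, at most 10 in all, crops included, and the job is handed in when it is done.

```bash
mkdir -p pics; python3 - <<'E'
from bench import *
import cv2
for n in("side","top"):
    im=read_camera(n); cv2.imwrite(f"pics/{n}0.png",cv2.resize(im[:,:,::-1],(800,600),interpolation=cv2.INTER_CUBIC)); cv2.imwrite(f"{n}_raw.png",im[:,:,::-1])
    c=get_calibration(n); print(n,c)
print(sense())
E
```

```text
side {'intrinsics': array([[440.57836902,   0.        , 251.8522017 ],
       [  0.        , 440.57836902, 192.45008324],
       [  0.        ,   0.        ,   1.        ]]), 'dist': array([0.01145972, 0.        , 0.        , 0.        , 0.        ]), 'R': array([[ 0.67810685, -0.73454225, -0.02487525],
       [-0.4121534 , -0.35202858, -0.84036031],
       [ 0.60852336,  0.58010651, -0.54145707]]), 't': array([-0.31176111,  0.29434346,  1.24812947])}
top {'intrinsics': array([[451.80916132,   0.        , 261.31856043],
       [  0.        , 451.80916132, 197.471657  ],
       [  0.        ,   0.        ,   1.        ]]), 'dist': array([-0.06311363,  0.        ,  0.        ,  0.        ,  0.        ]), 'R': array([[ 0.01454961, -0.99979978,  0.01373733],
       [-0.99874357, -0.01519039, -0.04775483],
       [ 0.04795394, -0.01302526, -0.99876462]]), 't': array([-0.02456507,  0.45171891,  1.55964304])}
{'time': 0.1, 'joint_positions': array([ 1.09752419e+00,  2.07331943e-01,  1.54280967e+00, -1.59467669e-05,
        1.39353057e+00, -1.50525987e-01]), 'joint_vel': array([ 1.84488408e-05, -2.96521911e-03, -3.39208314e-03,  7.46187341e-04,
        2.03898226e-04,  4.21634626e-04]), 'effort': array([-1.74222332e-04, -3.71860957e+01, -2.82291198e+01,  6.99608121e-02,
        3.10934172e-02, -3.86027159e-05]), 'position': array([0.18206153, 0.54463276, 0.20440924]), 'tool_rot': array([[-9.48368752e-01,  3.17168469e-01, -9.33879059e-04],
       [ 3.17169706e-01,  9.48366978e-01, -1.85810278e-03],
       [ 2.96328448e-04, -2.05836476e-03, -9.99997838e-01]]), 'contact_force': array([0.37207018, 0.94681295, 0.25309489]), 'ft_torque': array([ 0.0028023 , -0.00963085,  0.02163517]), 'grip_force': 0.0, 'width': 0.0941907905902599}
```

View pics/side0.png

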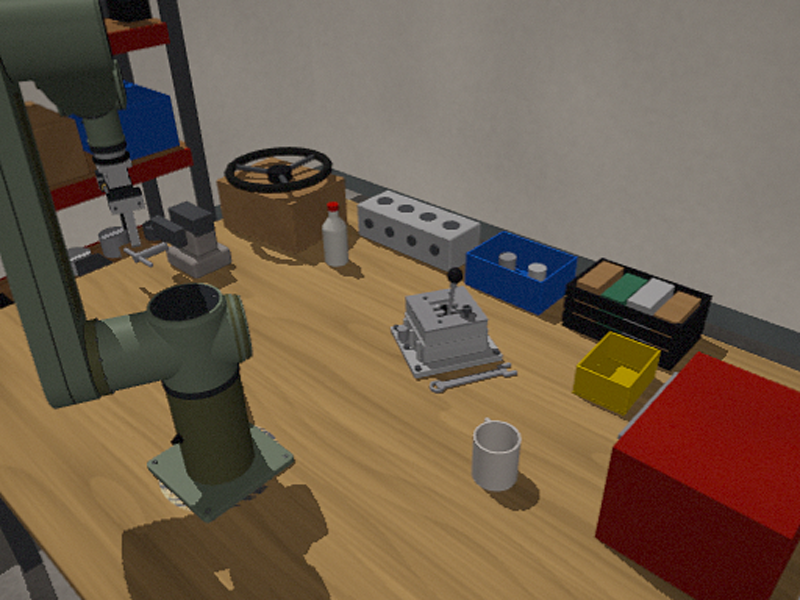

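View pics/top0.png

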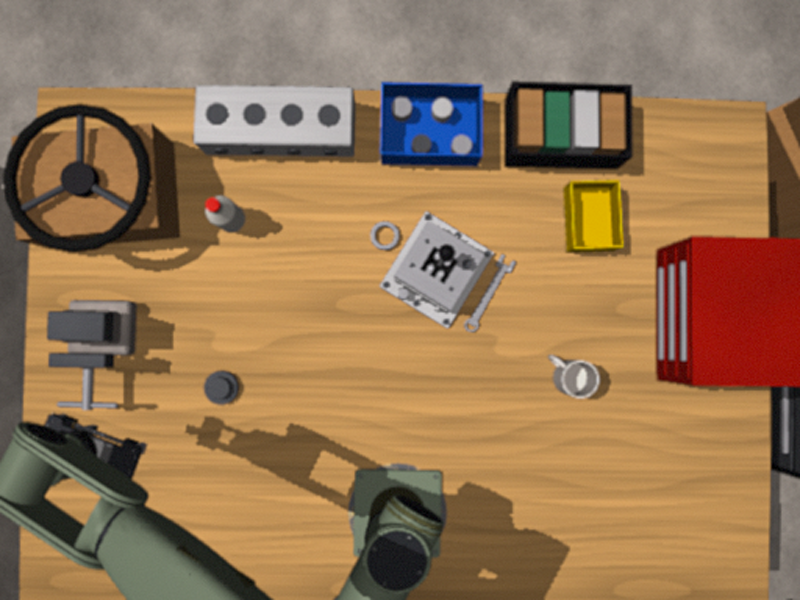

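The cover is near (438,270) in the top view. The wrench (cover -y) is on its right and the race (+y) on its left. The lever's knob is near (447,252), and I need crops to see the pin.

```bash
python3 - <<'E'
import cv2
im=cv2.imread("top_raw.png")[130:214,235:335]; cv2.imwrite("pics/topc.png",cv2.resize(im,None,fx=7,fy=7,interpolation=cv2.INTER_CUBIC))
im=cv2.imread("side_raw.png")[165:255,245:335]; cv2.imwrite("pics/sidec.png",cv2.resize(im,None,fx=6.5,fy=6.5,interpolation=cv2.INTER_CUBIC))
E
```

```text
(no output)
```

View pics/topc.png

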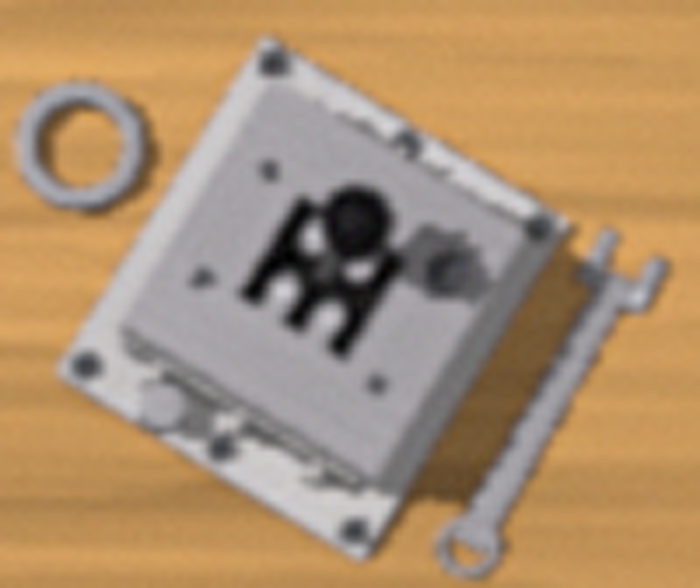

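View pics/sidec.png

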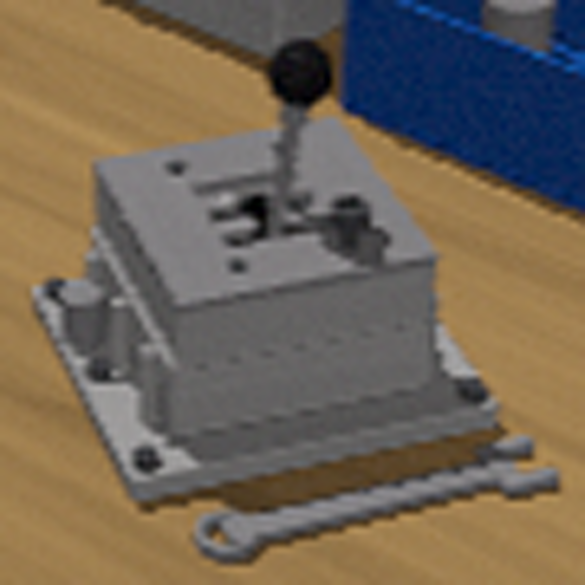

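Both views show the pin in the +x, -y corner: topc (450,265), sidec (352,220). The other three places have flat screws. The knob is at topc (358,222) and sidec (300,73), so the lever is forward (+x) in the middle slot. Next I fit the cover pose and triangulate the knob.

```bash
cat > h.py <<'E'
from bench import *
import numpy as np, cv2
from scipy.optimize import least_squares
cal={n:get_calibration(n) for n in("side","top")}
def proj(n,X):
    c=cal[n]; return cv2.projectPoints(np.asarray(X,float).reshape(-1,3),cv2.Rodrigues(c["R"])[0],c["t"],c["intrinsics"],c["dist"])[0][:,0]
def px(u,f,o): return (np.asarray(u,float)+.5)/f-.5+o
def tri(pt,ps): return least_squares(lambda X:np.r_[proj("top",X)[0]-pt,proj("side",X)[0]-ps],[.6,0,.15])
E
python3 - <<'E'
from h import *
T=lambda u:px(u,7,[235,130]); S=lambda u:px(u,6.5,[245,165])
F=lambda a,b:[a*.1,b*.09,.016]; W=lambda a,b:[a*.03,b*.048,.105]; P=lambda a,b:[a*.073,b*.068,.103]
top=[(F(1,1),(268,38)),(F(1,-1),(572,225)),(F(-1,-1),(365,560)),(F(-1,1),(60,370)),(W(1,1),(268,170)),(W(-1,1),(203,277)),(W(-1,-1),(376,384))]
side=[(F(-1,1),(35,287)),(F(-1,-1),(135,492)),(F(1,-1),(500,407)),(W(-1,1),(178,167)),(W(-1,-1),(237,265)),(P(-1,1),(95,162)),(P(-1,-1),(178,305)),(P(1,-1),(437,258)),(P(1,1),(335,118))]
def w(p,X): c,s=np.cos(p[2]),np.sin(p[2]); X=np.array(X); return np.c_[p[0]+c*X[:,0]-s*X[:,1],p[1]+s*X[:,0]+c*X[:,1],X[:,2]]
def res(p): return np.r_[(proj("top",w(p,[a for a,_ in top]))-T([b for _,b in top])).ravel(),(proj("side",w(p,[a for a,_ in side]))-S([b for _,b in side])).ravel()]
r=least_squares(res,[.6,-.05,-.5],loss="soft_l1"); p=r.x; print(p); print(res(p).reshape(-1,2).round(1).tolist())
k=tri(T((358,222)),S((300,73))); print(k.x,k.fun)
c,s=np.cos(p[2]),np.sin(p[2]); d=k.x[:2]-p[:2]; print("knob in cover",c*d[0]+s*d[1],-s*d[0]+c*d[1])
pp=w(p,[[.03,-.048,.127]]); print("pin pred", (proj("top",pp)-[235,130])*7,(proj("side",pp)-[245,165])*6.5)
np.save("pose.npy",p)
E
```

```text
[ 0.54073451 -0.0799667  -0.53910011]
[[-0.2, -0.5], [0.2, -0.2], [-0.2, 0.7], [-0.7, 0.6], [0.5, 0.1], [0.2, 0.3], [0.4, 0.4], [-0.4, -0.2], [-0.3, -1.6], [0.6, -0.3], [-0.0, -0.2], [0.4, -0.2], [-1.0, 0.3], [-1.2, -0.0], [1.5, -1.0], [1.9, -0.1]]
[ 0.5576369  -0.08957449  0.17906767] [-0.17421302  0.15471239  0.24144788 -0.03165317]
knob in cover 0.019437435458376277 0.00043195039665516743
pin pred [[447.34677351 270.13365817]] [[350.63571428 203.20407995]]
```

```bash
cat >> h.py <<'E'
p=np.load("pose.npy") if __import__("os").path.exists("pose.npy") else np.zeros(3)
c,s=np.cos(p[2]),np.sin(p[2])
Rt=np.array([[-s,c,0],[c,s,0],[0,0,-1.]])  # tool y along cover x, z down
assert abs(np.linalg.det(Rt)-1)<1e-9
def W3(x,y,z): return np.array([p[0]+c*x-s*y,p[1]+s*x+c*y,z])
def go(x,y,z,v=.15,f=None):
    r=move_straight(W3(x,y,z),speed=v,stop_force=f); q=sense(); d=q["position"]-W3(0,0,0)
    F=q["contact_force"]
    print("hit" if r else "ok",np.round([c*d[0]+s*d[1],-s*d[0]+c*d[1],d[2]],4),"F",np.round([c*F[0]+s*F[1],-s*F[0]+c*F[1],F[2]],1),"t",round(q["time"],1)); return r
def snap(name):
    t=read_camera("top")[130:214,235:335,::-1]; q=read_camera("side")[155:239,245:345,::-1]
    cv2.imwrite(f"pics/{name}.png",np.vstack([cv2.resize(a,None,fx=3.5,fy=3.5,interpolation=cv2.INTER_CUBIC) for a in (t,q)]))
E
python3 - <<'E'
from h import *
close_gripper()
q=sense(); R0=q["tool_rot"]; move_straight(q["position"]+[0,0,.1],speed=.2)
Rs=[Rt,Rt@np.diag([-1,-1,1])]
js=[solve_ik(W3(.075,0,.28),R) for R in Rs]; print(js)
i=min((i for i in(0,1) if js[i] is not None),key=lambda i:abs(js[i][5]))
movep(W3(.075,0,.28),Rs[i]); print(sense()["width"])
go(.075,0,.15); go(.055,0,.15,.05,8); go(.045,0,.15,.02,12); go(.0295,0,.15,.02,12); go(.045,0,.15,.05); snap("n1")
E
```

```text
[array([-3.33601065e-01,  2.49691950e-01,  1.33644903e+00, -4.44089210e-16,
        1.55545168e+00,  2.05499044e-01]), None]
0.0006361627879408797
ok [0.0759 0.0003 0.1513] F [0.5 0.4 0.4] t 6.0
ok [5.480e-02 1.000e-04 1.502e-01] F [-0.6 -1.   0.1] t 6.5
ok [0.0459 0.     0.1506] F [3.4 0.3 1.9] t 7.2
ok [0.0292 0.     0.1498] F [ 2.5 -0.4  2.4] t 8.1
ok [ 4.450e-02 -1.000e-04  1.492e-01] F [-0.5 -0.  -0.7] t 8.5
```

View pics/n1.png

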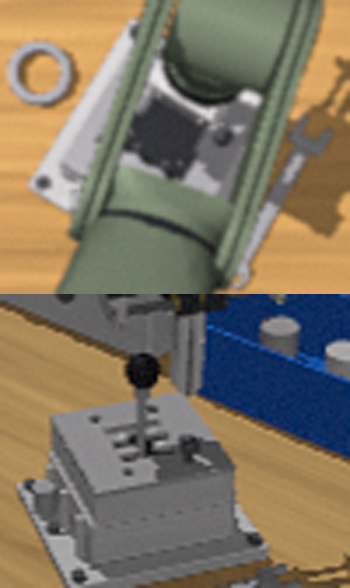

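The side view shows the knob at (143,371) in the stacked picture, standing about upright. I compare that with the projected neutral position, then go on to the crossing.

```bash
python3 - <<'E'
from h import *
print("seen",px((143,371-294),3.5,[245,155]))
for x in(-.005,0,.005): print(x,proj("side",W3(x,0,.18)))
go(.06,0,.15); go(.06,.06,.15); go(0,.06,.15)   # round the corner to the +y side
if not go(0,.03,.15,.04,8): 
  if not go(0,0,.15,.02,14): go(0,-.021,.15,.02,14)
snap("n2")
E
```

```text
seen [285.5        176.64285714]
-0.005 [[283.96452581 176.83046121]]
0 [[285.41362615 176.57671892]]
0.005 [[286.86048597 176.32336641]]
ok [ 0.0601 -0.      0.15  ] F [ 0.8 -0.2 -0.2] t 8.9
ok [0.0595 0.06   0.1498] F [-0.1 -0.3  0.2] t 9.4
ok [0.0007 0.0595 0.1505] F [-0.4  0.1 -0.6] t 10.0
ok [0.     0.0301 0.1501] F [-0.1 -1.3  0.5] t 10.9
ok [1.0e-04 0.0e+00 1.5e-01] F [-0.1  2.9  2. ] t 12.5
ok [-0.0006 -0.0204  0.1494] F [ 0.3  5.7 -3.5] t 13.7
```

View pics/n2.png

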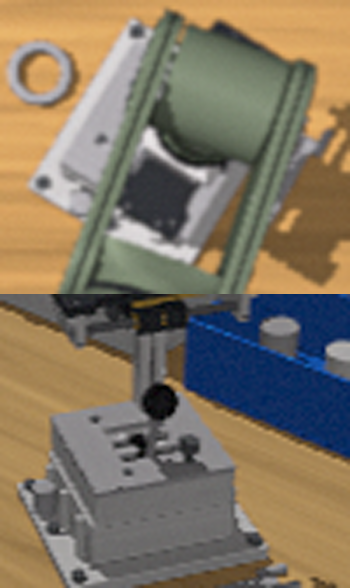

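The knob is now at (160,402) in the side half of the picture, over the right-hand (-y) end of the channel. I check it against the prediction and push home, unless it turns out short.

```bash
python3 - <<'E'
from h import *
o=px((160,402-294),3.5,[245,155]); print("seen",o)
for a in(.2,.25,.29,.31): print(a,proj("side",W3(0,-.16*np.sin(a),.02+.16*np.cos(a))))
go(0,.0,.15,.08); go(-.055,.0,.15); go(-.055,-.045,.15)
if not go(-.034,-.045,.15,.04,8):
  if not go(.0,-.045,.15,.02,14): go(.019,-.045,.15,.015,13)
snap("n3")
E
```

```text
seen [290.35714286 185.5       ]
0.2 [[288.81585298 182.24907699]]
0.25 [[289.66146295 183.9379495 ]]
0.29 [[290.33283342 185.36190428]]
0.31 [[290.66633548 186.09738917]]
ok [0.0002 0.0002 0.1503] F [0.3 0.9 0.6] t 14.3
ok [-5.430e-02 -1.000e-04  1.505e-01] F [0.5 0.7 0.7] t 14.8
ok [-0.0542 -0.0451  0.1502] F [-0.   0.  -0.1] t 15.2
ok [-0.0341 -0.0449  0.1498] F [ 0.6 -0.3 -0.3] t 15.9
ok [-0.0003 -0.045   0.1498] F [-2.7  1.3 -1.1] t 17.8
ok [ 0.0162 -0.0452  0.1495] F [-10.5  -0.4   2. ] t 19.2
```

View pics/n3.png

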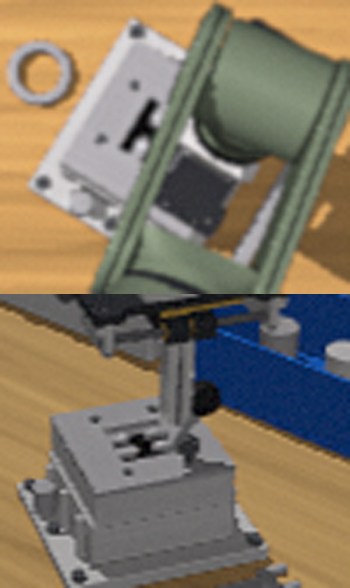

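It is against the end stop (10.5 N, knob x about 45 mm). I back off, clear the view, and verify.

```bash
python3 - <<'E'
from h import *
go(-.03,-.045,.15,.08); go(-.03,-.045,.30); move_straight(W3(-.03,-.045,.30)+[-.13,.22,0],speed=.2); sleep(.5); snap("n4")
a=.28;n=np.array([np.tan(a),-np.tan(.29),1]);n/=np.linalg.norm(n);k=W3(*(n*.16+[0,0,.02]))
print((proj("top",k)-[235,130]+.5)*3.5,(proj("side",k)-[245,155]+.5)*3.5+[0,294])
a=.25;n=np.array([np.tan(a),-np.tan(.29),1]);n/=np.linalg.norm(n);k=W3(*(n*.16+[0,0,.02]))
print((proj("top",k)-[235,130]+.5)*3.5,(proj("side",k)-[245,155]+.5)*3.5+[0,294])
E
```

```text
ok [-0.029  -0.045   0.1506] F [ 0.  -0.2  0.6] t 20.0
ok [-0.0307 -0.0451  0.2987] F [-0.5  1.3 -0.8] t 21.2
[[233.3703215  117.72405496]] [[203.21494215 398.3664417 ]]
[[231.21892178 121.97483105]] [[198.83251582 398.33741624]]
```

View pics/n4.png

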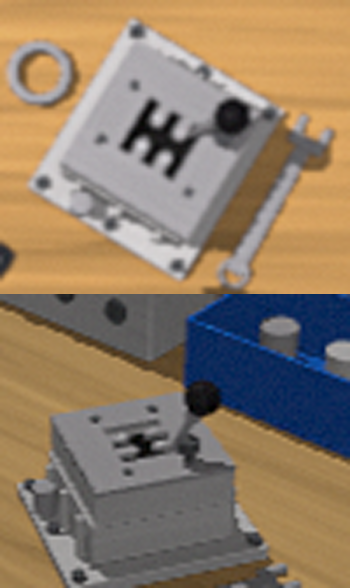

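The knob is at (232,117) in the top half and (204,398) in the side half. That matches the fully home prediction of (233,118) and (203,398). The bystanders are untouched and the arm is clear.

```bash
python3 -c "
from bench import *
print(close_job())"
```

```text
the job is handed in; nothing more can be done
None
```

The lever is fully home in the +x/-y corner slot beside the marking pin, moved only by pushing with closed fingertips; the camera check matched the expected position, and the job is handed in.

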